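Index the worm-driven pottery wheel to its stop

TASK

The clay bowl is to be fluted one division further on. Push the stop plunger of the indexing wheel fully down, then wind the crank clockwise until the platter has come round and its lug is snug against the stop pin with no play left, without forcing it, and let go. Turn the platter by its crank only, keep the bowl centred on it, and leave the other things alone.

Things in the scene. Friction and masses are not known exactly. Their poses are not given: they have to be found in the camera images.
- base: Grey cast-iron indexing wheel, bolted down. Origin on the bench under the platter axis; z up; the crank gearbox lies on its -y side, 200 mm from the platter axis, and the stop arm roughly on its +y side. The frame turns with the wheel's placement (yaw within 0.3 rad of the world frame). Heights above the bench (mm): platter top 82, gearbox top 88, crank arm top 107, bowl rim 137.
- crank_axis (a point): Point on the crank's vertical axis, at the middle height of its handle (135 mm above the bench). The crank has 0 to 1.2 rad of free play at the start (almost no resistance); after that it takes 3.5 to 6 N at the handle to keep it moving, more when faster. Clockwise seen from above advances the platter. The drive holds where it is left.
- handle_mid (a point): Middle of the upright wooden crank handle, on its axis: a freely spinning round grip, 22 to 23 mm in diameter, from 107 to 157 mm above the bench, standing 45 mm from the crank axis on a flat steel arm 20 mm wide. It can be held and carried round the circle without turning the gripper.
- rotor (a joint): Angle of the platter, rad: 0 at the start, growing counter-clockwise seen from above as the crank is wound clockwise. 20 turns of the crank make one turn of the platter. The stop comes after 0.8 to 1.25 rad (2.6 to 4 crank turns). Once the play is taken up, the handle's direction from the crank axis in the base's frame is -1.8 rad minus 20 times this angle.
- platter: Round aluminium platter, 220 mm across and 12 mm thick; origin at the centre of its underside, z up. It carries six division marks, and turns counter-clockwise about z.
- lug: Steel block on the platter's rim, 30 mm radially, 16 mm tangentially, 22 mm high; origin at its underside, 124 mm from the platter axis, x outwards, y the way it travels. From its +y face a round-nosed brass screw, 10 mm thick, stands out at 12 mm height by an unmeasured amount: its nose is 12 to 22 mm ahead of the origin in y. The nose is what meets the stop pin.
- stop_pin: Upright steel pin, 14 mm in diameter, under the plunger head, 125 mm from the platter axis; origin 7 mm above its lower end. Plunger down: it bars the lug; up: the lug passes beneath. When the lug meets it, the crank's resistance climbs, about 1 N at the handle per 7 N on the pin; 10 to 45 N on the pin is snug, over 60 N is forcing. A higher preload relaxes to about 20 N on letting go.
- plunger (a joint): How far the plunger is pressed, m: 0 to 0.004 at the start, 0.022 fully down against its end stop. It takes 4 to 5 N to slide it and it stays where it is left; it needs no more than 15 N, and over 60 N is too hard.
- bowl: Unfired fluted clay bowl, 164 mm across and 55 mm high, standing loose in the middle of the platter; origin under its centre.
- dish: White ceramic dish, 100 mm across, 42 mm high; leave alone. Origin under its centre.
- jar: Closed glass jar, 60 mm across, 90 mm high; leave alone. Origin under its centre.
- fluter: Wooden-handled hand tool 160 mm long lying on the bench; leave alone. Origin on its underside.
- plunger_head: Black plunger head, a disc 30 to 32 mm across and 12 mm thick, on the dark steel stop arm; origin at the centre of its top face, z up; about 172 mm above the bench when up, 150 mm when fully down. Press it straight down.
Mind the look-alikes: they are no part of the job. There is more than one size of the bowl; the job needs the largest.

How it is judged:
By the outcome, as a careful person would: the job done as asked, in the order asked, and still so for the second after the job is handed in, with the robot touching nothing.
It also fails if it takes over 72 s, if anything falls off the work surface, if the arm or the gripper's body presses on something with over 40 N, if the wrist force passes 120 N, or if a joint passes its speed limit or range.

ROBOT

A 6-joint arm with a two-finger parallel gripper is mounted at the origin on the work surface. World frame = base frame: x ahead of the robot, y to its left, z up, the work surface at z = 0. Lengths are in m, angles in degrees, forces in N, time in s.
With the tool pointing down it reaches from about 0.4 to 0.925 m from the base axis. Payload 3.4 kg.
Tool frame: the origin (TCP) lies on the centre line of the jaws, within the pads' length; the fingertips stand 14 mm ahead of it and the grasp point (between the pads) lies 5 mm behind it; z points along the fingers, y is the direction in which the jaws open and shut (so a half turn about z gives the same grasp; the last joint's range is limited). The gripper opens to 85 mm and grips with 20 to 120 N. Pads are 22 mm wide; open, the fingers measure 114 mm over their backs; the gripper's body (76 mm by 85 mm) begins 54 mm behind the grasp point. The pads swing forward as they close: fully open they stand 13 mm farther back than shut.
Start: joints at [63.627, 17.578, 86.31, -0, 76.112, -4.211], TCP at [0.217, 0.533, 0.245] pointing down, gripper open.
Joint ranges: [-179.03, 179.03], [-60, 130.46], [8.19, 133.38], [-81.62, 261.62], [5.75, 156.47], [-153.77, 153.77]. Speed limits (degrees/s): [147.25, 147.25, 180, 180, 180, 180].

INTERFACE

Orientations are given as [roll, pitch, yaw] about the fixed x, y, z axes, in that order (R = Rz(yaw) Ry(pitch) Rx(roll)).
In Python, from station import r, optics, order gives the robot as it stands.
- The arm moves only by the tool step_arm, never from a script. Its argument "increments" is a list of rows, each a list of 7 numbers: the turn, a rotation vector about the tool's x, y, z in rad, then the shift along the tool's x, y, z in mm, then the opening in per cent of the stroke, from 0 (shut) to 100 (fully open). A call has 1 to 12 rows; each row is the pose to reach, as a shift and turn from the pose commanded when the call began, along the tool's axes at that moment; what a row does not reach only later rows make up. A row lasts 1/12 s, in which the tool goes at most 41.7 mm and 7.16 degrees, less where a joint would pass 70% of its speed; a pose out of reach is approached as far as the arm can. A call with a gripper value outside its range is refused whole. The fingers move at their own pace and stop on an object; "squeeze" is the grip in N (left out, the last holds). Time passes only in rows, so rows that repeat a pose let the fingers close. It gives the time, the measured TCP pose, the force and the opening at its end, in the units of the state.
- r.sense(): the state, without advancing time (a new reading comes with each control period).
- optics.grab_frame(name): name is "scene" or "side" or "wrist"; returns a dict with "color" (480x640x3 uint8, red, green, blue), "z_map" (480x640 float32, m along the optical axis (not along the pixel's ray), 0 where there is no reading), "fx", "fy", "cx", "cy" (pixels), "xyz" and "attitude" of the camera in the world; the wrist camera has in their place "mount" (4x4, takes a point from camera to tool coordinates, whose origin is the TCP and whose axes are the flange's). Camera axes: x right, y down, z forward; pixel columns grow to the right and rows downward; lengths in m; the calibration is good to about 2 mm. A picture is of the moment at which its call begins: read the wrist's pose just before it.
- order.close_job(): hands the job in, once; it reports no verdict.
The state is a dict: "t": time; "joints": joint angles; "qd": joint speeds; "joint_torque": joint torques, N m; "eef_pos": TCP position; "ee_rot": TCP orientation; "contact_force": force on the tool from outside, world axes, zero at the start; "wrist_torque": the same for the moment, N m; "width": opening from 0.0 (shut) to 1.0 (fully open).
Only numpy, scipy, OpenCV 4.12 (cv2) and the standard library are available. Lean on these libraries where they do the work, as an engineer would, in place of code of your own. Each camera call takes 0.05 s, during which the arm holds its last target. There are 200 camera calls.

## Working session

There is one attempt and no reset: what is moved stays moved. The work goes in short steps, Python scripts to look and compute and a tool call to move; the robot and the scene stay as the last step left them, time stands still between calls to the robot, and variables do not carry over. Pictures are saved under pics/ and viewed, about 8 in all and at most 12, crops included, and the job is handed in when it is done.

Besides the shell and the picture viewer there is one more tool, called after "Emit:" by a JSON object that holds its "method" and its "body", one argument or row to a line. step_arm: Moves the arm, as the interface text tells. Its arguments: {"type":"object","properties":{"increments":{"type":"array"},"squeeze":{"type":"number"}},"required":["increments"]}

```bash
mkdir -p pics; ls
cat > h.py <<'E'
import numpy as np, cv2
from scipy.spatial.transform import Rotation as R
from station import r, optics, order
def grab(n,save=None):
    s=r.sense(); f=optics.grab_frame(n)
    if 'mount' in f:
        T=np.eye(4);T[:3,:3]=R.from_euler('xyz',s['ee_rot'],degrees=True).as_matrix();T[:3,3]=s['eef_pos'];T=T@np.array(f['mount'])
        f['Rm'],f['t']=T[:3,:3],T[:3,3]
    else:
        a=np.array(f['attitude'],float); f['t']=np.array(f['xyz'])
        f['Rm']=a if a.shape==(3,3) else R.from_euler('xyz',a,degrees=True).as_matrix()
    if save: cv2.imwrite('pics/'+save,f['color'][:,:,::-1])
    return f
def cloud(f):
    z=f['z_map'];v,u=np.mgrid[:480,:640]
    P=np.dstack([(u-f['cx'])/f['fx']*z,(v-f['cy'])/f['fy']*z,z])@f['Rm'].T+f['t']
    P[z==0]=np.nan
    return P
def ray(f,u,v,h):
    d=f['Rm']@np.array([(u-f['cx'])/f['fx'],(v-f['cy'])/f['fy'],1]); return f['t']+d*(h-f['t'][2])/d[2]
def proj(f,p):
    c=f['Rm'].T@(np.array(p)-f['t']); return c[0]/c[2]*f['fx']+f['cx'],c[1]/c[2]*f['fy']+f['cy']
E
python3 - <<'E'
from h import *
print(r.sense())
fs=[grab('scene'),grab('side')]
for f in fs: print(f['fx'],f['cx'],f['xyz'],f['attitude'])
cv2.imwrite('pics/a.png',fs[0]['color'][:,:,::-1]);cv2.imwrite('pics/b.png',fs[1]['color'][:,:,::-1])
np.savez('f0.npz',a=cloud(fs[0]),b=cloud(fs[1]))
E
```

```text
pics
{'t': 0.0, 'joints': array([ 6.36253755e+01,  1.76220158e+01,  8.63839384e+01,  1.60696285e-03,
        7.61120930e+01, -4.21014074e+00]), 'qd': array([ 0.00761232,  0.04153496, -0.04422116,  0.05494209, -0.07136488,
        0.04139907]), 'joint_torque': array([ 5.99574887e-04, -4.57538188e+01, -2.51908672e+01,  2.89095033e-04,
        1.33516610e-02,  1.99321067e-05]), 'eef_pos': array([0.21662986, 0.53189968, 0.24438315]), 'ee_rot': array([-1.79882386e+02, -1.02213793e-02,  1.57835118e+02]), 'contact_force': array([-0.18226248, -0.34871051, -0.96591987]), 'wrist_torque': array([ 0.00854101,  0.00487841, -0.06453652]), 'width': 0.9983258274415451}
450.26594786238553 331.5325991779572 [1.00872881 0.39509589 0.81036212] [-136.28765096   -1.0499427   130.5632952 ]
550.1071822514184 311.2891715677415 [0.40244299 1.19754282 1.11135005] [-129.59258452    1.11734792 -175.98162355]
```

View pics/a.png

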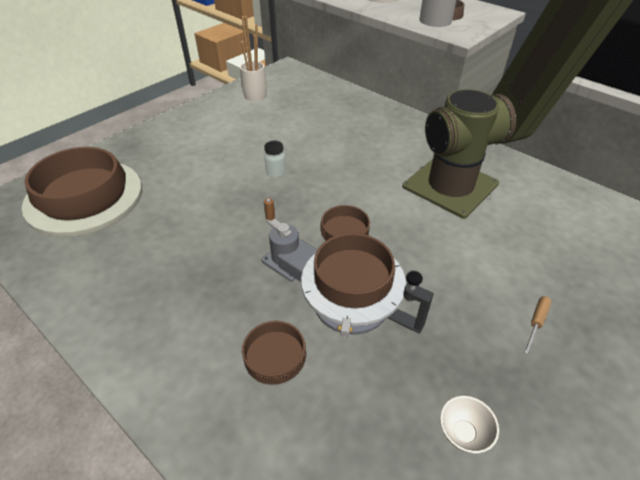

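View pics/b.png

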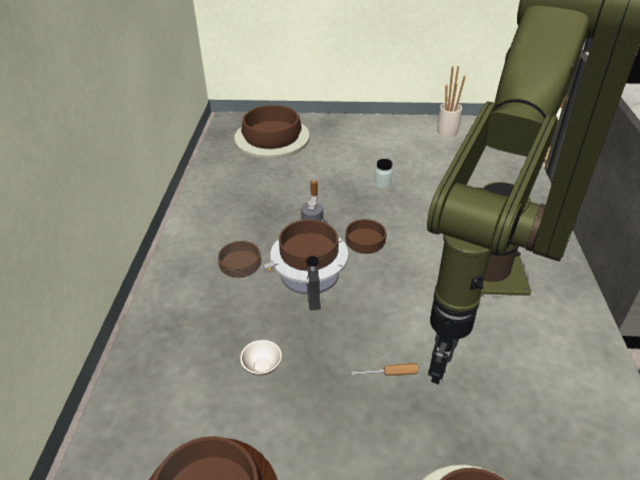

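The scene view shows the indexing wheel at (353,285) carrying a bowl, the crank handle (wood) at (269,208), and the black plunger head at (414,279). The lug is at (345,326). The side view shows the same at (309,250), handle (314,187), head (312,263). Look-alikes: loose bowls at scene (345,225) and (273,350), and a bowl on a pale dish at (77,185). The only indexing wheel, with gearbox and stop arm, is the one in the middle.

Run:
```python
from h import *
fs=grab('scene'),grab('side')
C=[cloud(f) for f in fs]
def comp(m,seed):
    n,l,st,c=cv2.connectedComponentsWithStats(m.astype(np.uint8)); i=np.argmin([1e9 if k==0 or st[k][4]<8 else np.hypot(*(c[k]-seed)) for k in range(n)]); return l==i
def med(a): return np.round(np.nanmedian(a,0),4)
for f,P,hd,pl,name in ((fs[0],C[0],(269,208),(414,277),'scene'),(fs[1],C[1],(314,187),(312,262),'side')):
    hsv=cv2.cvtColor(f['color'],cv2.COLOR_RGB2HSV); z=P[...,2]
    m=comp((hsv[...,1]>120)&(z>.095)&(z<.17)&(hsv[...,0]<20),hd); Q=P[m]
    print(name,'handle',m.sum(),med(Q),np.nanmin(Q[:,2]),np.nanmax(Q[:,2]))
    t=Q[Q[:,2]>np.nanmax(Q[:,2])-.006]; print(' top',len(t),t.mean(0))
    m=comp((f['color'].max(2)<70)&(z>.12)&(z<.2),pl);Q=P[m];zm=np.nanpercentile(Q[:,2],80);t=Q[abs(Q[:,2]-zm)<.005]
    print(' head',len(Q),zm,t.mean(0),np.ptp(t,axis=0), 'px',np.argwhere(m).mean(0)[::-1])
    # platter top: light pixels z~.082
    m=(f['color'].min(2)>130)&(abs(z-.082)<.006)
    Q=P[m]; 
    xy=Q[:,:2]; c0=np.median(xy,0); xy=xy[np.hypot(*(xy-c0).T)<.13]
    (c,rad)=cv2.minEnclosingCircle(xy.astype(np.float32)); print(' platter',len(xy),c,rad)
    m=(abs(z-.137)<.006); xy=P[m][:,:2]; xy=xy[np.hypot(*(xy-np.array(c)).T)<.1]
    print(' bowl rim',cv2.minEnclosingCircle(xy.astype(np.float32)),len(xy))
a=fs[0]['color'][180:360,220:470,::-1]; cv2.imwrite('pics/c.png',cv2.resize(a,None,fx=3,fy=3,interpolation=cv2.INTER_CUBIC))
```

```text
scene handle 131 [ 0.5205 -0.1896  0.1378] 0.11193437414450469 0.15949016447851694
 top 27 [ 0.51849143 -0.191937    0.15582105]
 head 191 0.16982070803107052 [0.49545574 0.17214412 0.1688679 ] [0.02775707 0.02826774 0.00750395] px [413.57068063 278.21989529]
 platter 706 (-0.7589981555938721, -0.42368990182876587) 0.11781523376703262
 bowl rim ((0.0, 0.0), 0.0) 0
side handle 84 [ 0.511  -0.1885  0.1386] 0.11074347508565685 0.1623943021366694
 top 9 [ 0.50776628 -0.18855906  0.15853716]
 head 238 0.16910397123833726 [0.4896303  0.17418885 0.16894277] [0.02859369 0.03428092 0.00937309] px [312.71428571 269.48319328]
 platter 1038 (0.509549081325531, 0.05030445009469986) 0.11133284866809845
 bowl rim ((0.5115615129470825, 0.04830846190452576), 0.0862213522195816) 384
```

View pics/c.png

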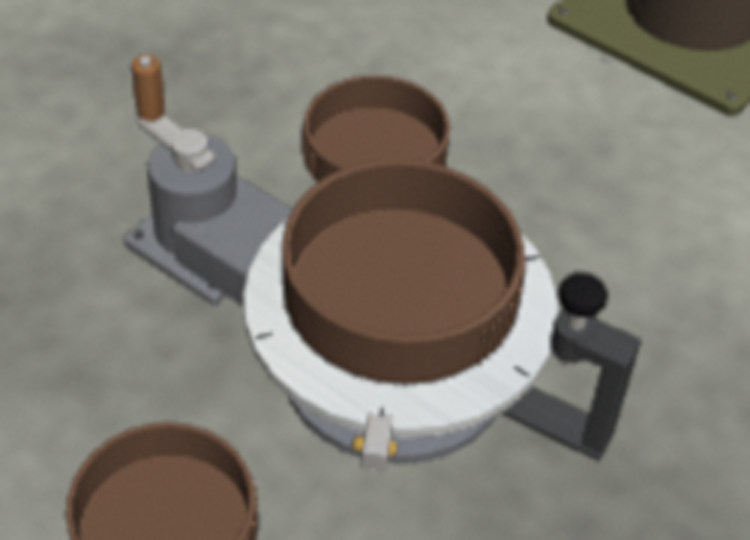

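```bash
cat >> h.py <<'E'
def shift(p,base=None):
    s=r.sense(); Rt=R.from_euler('xyz',s['ee_rot'],degrees=True).as_matrix()
    return np.round(Rt.T@(np.array(p)-np.array(s['eef_pos'] if base is None else base))*1000,1)
E
python3 - <<'E'
from h import *
print(shift([.4925,.173,.215]))
f=grab('scene')
print('hub',ray(f,284,227.5,.11),'smallbowl',ray(f,345,218,.06))
print('crank expected head-yaw', np.degrees(np.arctan2(-.19-.049,.515-.511))+90)
E
```

```text
[-390.9 -228.5   30. ]
hub [ 0.51948491 -0.14649311  0.11      ] smallbowl [ 0.36156698 -0.09729825  0.06      ]
crank expected head-yaw 0.958835661249509
```

Emit:
{"method": "step_arm", "body": {
  "increments": [
    [0, 0, 0, -391, -228, 30, 0],
    [0, 0, 0, -391, -228, 30, 0],
    [0, 0, 0, -391, -228, 30, 0],
    [0, 0, 0, -391, -228, 30, 0],
    [0, 0, 0, -391, -228, 30, 0],
    [0, 0, 0, -391, -228, 30, 0],
    [0, 0, 0, -391, -228, 30, 0],
    [0, 0, 0, -391, -228, 30, 0],
    [0, 0, 0, -391, -228, 30, 0],
    [0, 0, 0, -391, -228, 30, 0],
    [0, 0, 0, -391, -228, 30, 0],
    [0, 0, 0, -391, -228, 30, 0]
  ],
  "squeeze": 40
}}

```text
t: 1.25
eef_pos: [0.4974, 0.1687, 0.215]
ee_rot: [-179.9, 0.2, 157.5]
contact_force: [-0.2, 0.6, 0.9]
width: 0.001
```

Run:
```python
from h import *
s=r.sense(); print(s['t'],s['eef_pos'],s['ee_rot'],s['contact_force'],s['width'],s['joints'])
f=grab('wrist','d.png'); P=cloud(f); z=P[...,2]
m=(f['color'].max(2)<70)&(z>.14)&(z<.19); Q=P[m]; print(len(Q),np.median(Q,0),Q.min(0),Q.max(0))
print(proj(f,[.4925,.173,.171]))
```

```text
1.25 [0.49743625 0.16874148 0.21500176] [-179.91894271    0.22546918  157.52620908] [-0.16000842  0.60796099  0.86806781] 0.0007209744647795676 [ 14.26637711  15.07487973  94.78822104  -0.21264652  70.00483197
 -53.18719017]
3027 [0.48834061 0.17183352 0.16892701] [0.4750558  0.15551387 0.15861762] [0.50390465 0.18558833 0.17109452]
(np.float64(319.37565483689593), np.float64(278.6512862029762))
```

View pics/d.png

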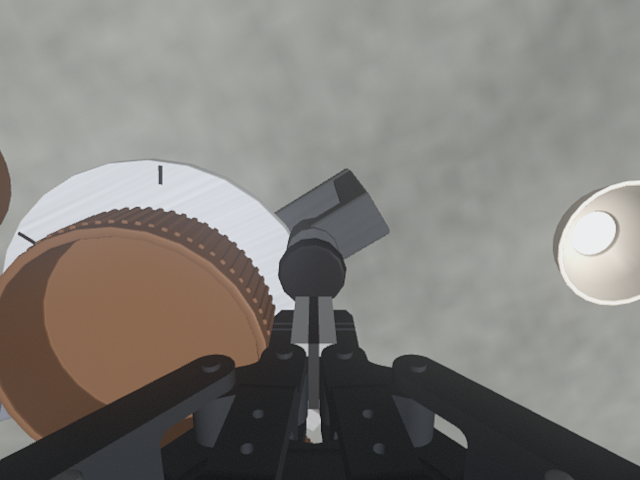

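The wrist view shows the black head disc centred at about (312,268), just ahead of the fingertips, with the platter and bowl to the left.

Run:
```python
from h import *
s=r.sense(); print(s['t'],s['eef_pos'],s['qd'].max())
f=grab('wrist'); p=ray(f,312,270,.1705); print(p, shift([p[0],p[1],.190]))
print(proj(f,[*s['eef_pos'][:2],.1705]))
```

```text
1.3 [0.49518766 0.17105839 0.21496433] 3.5928475664923143
[0.48527852 0.17387873 0.1705    ] [ 8.2 -2.  25. ]
(np.float64(314.65801869213533), np.float64(291.4420452692907))
```

Emit:
{"method": "step_arm", "body": {
  "increments": [
    [0, 0, 0, 3.7, -1.5, 8, 0],
    [0, 0, 0, 3.7, -1.5, 18, 0],
    [0, 0, 0, 3.7, -1.5, 27, 0],
    [0, 0, 0, 3.7, -1.5, 31, 0],
    [0, 0, 0, 3.7, -1.5, 35, 0],
    [0, 0, 0, 3.7, -1.5, 39, 0],
    [0, 0, 0, 3.7, -1.5, 42, 0],
    [0, 0, 0, 3.7, -1.5, 44, 0],
    [0, 0, 0, 3.7, -1.5, 46, 0],
    [0, 0, 0, 3.7, -1.5, 48, 0],
    [0, 0, 0, 3.7, -1.5, 48, 0]
  ]
}}

```text
t: 2.27
eef_pos: [0.4895, 0.1739, 0.1671]
ee_rot: [180.0, 0.0, 157.8]
contact_force: [-0.1, 0.3, 0.3]
width: -0.003
```

Emit:
{"method": "step_arm", "body": {
  "increments": [
    [0, 0, 0, 0, 0, 1, 0],
    [0, 0, 0, 0, 0, 2, 0],
    [0, 0, 0, 0, 0, 2.5, 0],
    [0, 0, 0, 0, 0, 2.5, 0]
  ]
}}

```text
t: 2.6
eef_pos: [0.4896, 0.1738, 0.1649]
ee_rot: [180.0, 0.1, 157.8]
contact_force: [-1.2, 0.6, 1.6]
width: -0.004
```

Emit:
{"method": "step_arm", "body": {
  "increments": [
    [0, 0, 0, 0, 0, 1, 0],
    [0, 0, 0, 0, 0, 1.5, 0],
    [0, 0, 0, 0, 0, 2, 0],
    [0, 0, 0, 0, 0, 2, 0]
  ]
}}

```text
t: 2.93
eef_pos: [0.4897, 0.1738, 0.1639]
ee_rot: [180.0, 0.1, 157.8]
contact_force: [-1.6, -0.4, 10.2]
width: 0.001
```

Emit:
{"method": "step_arm", "body": {
  "increments": [
    [0, 0, 0, 0, 0, 0.4, 0],
    [0, 0, 0, 0, 0, 0.8, 0],
    [0, 0, 0, 0, 0, 0.8, 0],
    [0, 0, 0, 0, 0, 0.8, 0]
  ]
}}

```text
t: 3.27
eef_pos: [0.4897, 0.1738, 0.1639]
ee_rot: [179.9, 0.1, 157.8]
contact_force: [-3.2, -1.1, 14.8]
width: 0.003
```

Emit:
{"method": "step_arm", "body": {
  "increments": [
    [0, 0, 0, 0, 0, -35, 0],
    [0, 0, 0, 0, 0, -70, 0],
    [0, 0, 0, -31, -61, -100, 0],
    [0, 0, 0, -153, -303, -116, 60],
    [0, 0, 0, -153, -303, -116, 60],
    [0, 0, 0, -153, -303, -116, 60],
    [0, 0, 0, -153, -303, -116, 60],
    [0, 0, 0, -153, -303, -116, 60],
    [0, 0, 0, -153, -303, -116, 60],
    [0, 0, 0, -153, -303, -116, 60],
    [0, 0, 0, -153, -303, -116, 60],
    [0, 0, 0, -153, -303, -116, 60]
  ]
}}

```text
t: 4.27
eef_pos: [0.5168, -0.1681, 0.2777]
ee_rot: [-179.9, 0.0, 157.6]
contact_force: [0.6, -0.2, -0.0]
width: 0.605
```

Emit:
{"method": "step_arm", "body": {
  "increments": [
    [0, 0, 0, 0, 0, 0, 60],
    [0, 0, 0, 0, 0, 0, 60]
  ]
}}

```text
t: 4.43
eef_pos: [0.5159, -0.1632, 0.2774]
ee_rot: [180.0, -0.1, 157.9]
contact_force: [-0.6, 0.1, -0.4]
width: 0.604
```

Run:
```python
from h import *
s=r.sense(); print(s['t'],s['eef_pos'],s['ee_rot'],s['contact_force'],s['width'],s['joints'])
f=grab('wrist','e.png'); P=cloud(f); z=P[...,2]
hsv=cv2.cvtColor(f['color'],cv2.COLOR_RGB2HSV)
m=(hsv[...,1]>120)&(z>.15)&(z<.17)&(hsv[...,0]<20); Q=P[m]; print('handle top',len(Q),np.median(Q,0),np.ptp(Q,axis=0),np.argwhere(m).mean(0)[::-1])
m=(abs(z-.088)<.004)&(hsv[...,1]<70); print('gear',m.sum(),np.median(P[m],0))
g=grab('side'); h2=grab('scene')
for q,n in((g,'side'),(h2,'scene')):
    P=cloud(q);z=P[...,2];m=(q['color'].max(2)<70)&(z>.13)&(z<.2)&(np.hypot(P[...,0]-.49,P[...,1]-.173)<.03);print(n,np.nanpercentile(z[m],[50,90]))
```

```text
4.4333 [ 0.5158729  -0.16322195  0.27736459] [ 1.79954945e+02 -1.04759178e-01  1.57859382e+02] [-0.57974114  0.13205351 -0.44232545] 0.6039950220228276 [-2.20604542e+01  1.35679639e+01  8.73448335e+01  4.60178450e-02
  7.91919021e+01 -8.99284651e+01]
handle top 647 [ 0.51106567 -0.19611096  0.15632889] [0.0204048  0.0209156  0.00795525] [262.60896445 257.53477589]
gear 4909 [ 0.52786124 -0.13739796  0.08764055]
side [0.14673094 0.15153603]
scene [0.14862743 0.15066714]
```

View pics/e.png

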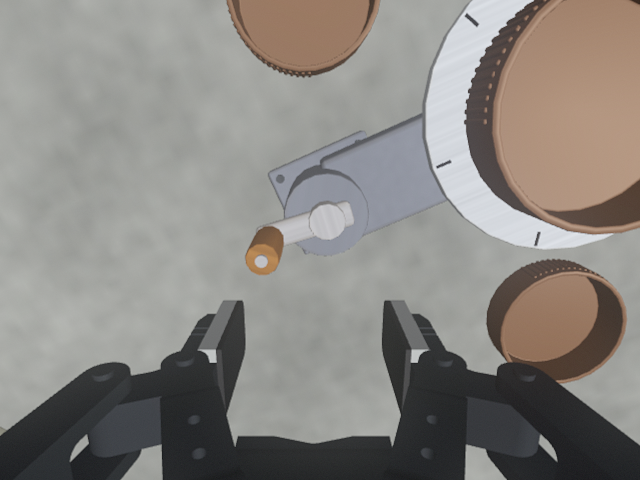

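Wrist view: handle top disc at (262,261), crank hub at (327,220), gearbox top disc centred at (327,212). Depth puts the plunger head at 150 mm, so it is fully down.

Run:
```python
from h import *
f=grab('wrist')
print(ray(f,262,261,.157),ray(f,327,220,.112),ray(f,327,212,.088))
print(ray(f,443,163,.082),ray(f,537,239,.082))
s=r.sense();print(s['eef_pos'])
# platter+bowl fit from the side view
g=grab('side');P=cloud(g);z=P[...,2]
for lo,hi,rad,n in((.078,.086,.11,'platter'),(.132,.141,.082,'bowl')):
    m=(z>lo)&(z<hi)&(np.hypot(P[...,0]-.511,P[...,1]-.049)<.12)
    if n=='platter': m&=g['color'].min(2)>130
    m&=np.hypot(P[...,0]-.511,P[...,1]-.049)>rad-.03
    print(n,m.sum(),cv2.minEnclosingCircle(P[m][:,:2].astype(np.float32)))
```

```text
[ 0.51404981 -0.1976859   0.157     ] [ 0.51487131 -0.15213286  0.112     ] [ 0.51429453 -0.15109026  0.088     ]
[ 0.51333768 -0.054244    0.082     ] [ 0.60047235 -0.00135984  0.082     ]
[ 0.51628273 -0.16289773  0.27789485]
platter 853 ((0.5100265145301819, 0.051623597741127014), 0.11124813556671143)
bowl 356 ((0.5096074938774109, 0.048316169530153275), 0.0859057828783989)
```

Emit:
{"method": "step_arm", "body": {
  "increments": [
    [0, 0, 0, -5, -16, 0, 60],
    [0, 0, 0, -11, -33, 20, 60],
    [0, 0, 0, -11, -33, 55, 60],
    [0, 0, 0, -11, -33, 90, 60],
    [0, 0, 0, -11, -33, 120, 60],
    [0, 0, 0, -11, -33, 138, 60],
    [0, 0, 0, -11, -33, 144, 60],
    [0, 0, 0, -11, -33, 144, 60]
  ]
}}

```text
t: 5.35
eef_pos: [0.5132, -0.198, 0.1324]
ee_rot: [180.0, -0.2, 157.9]
contact_force: [-0.3, -0.5, 0.5]
width: 0.599
```

Run:
```python
from h import *
s=r.sense();print(s['t'],s['eef_pos'],s['ee_rot'],s['contact_force'],s['width'])
f=grab('wrist','f.png');print(proj(f,[.514,-.1975,.157]))
```

```text
5.35 [ 0.51317342 -0.19803007  0.13242232] [179.98604664  -0.22249996 157.89266006] [-0.26963489 -0.52651551  0.51128809] 0.5986926716354614
(np.float64(317.9669507675419), np.float64(386.09993868686627))
```

View pics/f.png

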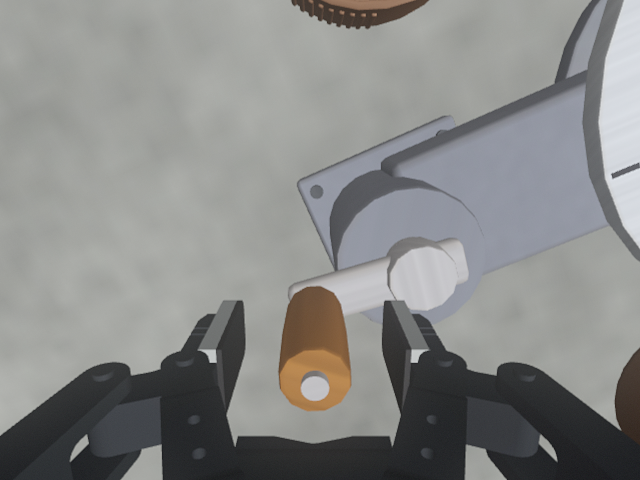

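Wrist close-up: the handle top at (315,386) sits midway between the jaws (pads at about 230 and 398), matching the prediction of (318,386). Closing.

Emit:
{"method": "step_arm", "body": {
  "increments": [
    [0, 0, 0, 0, 0, 0, 15],
    [0, 0, 0, 0, 0, 0, 15],
    [0, 0, 0, 0, 0, 0, 15],
    [0, 0, 0, 0, 0, 0, 15],
    [0, 0, 0, 0, 0, 0, 15]
  ],
  "squeeze": 40
}}

```text
t: 5.82
eef_pos: [0.5154, -0.1994, 0.1357]
ee_rot: [180.0, 0.2, 157.8]
contact_force: [0.2, 1.3, 6.8]
width: 0.252
```

Run:
```python
from h import *
s=r.sense();print(s['t'],s['eef_pos'],s['ee_rot'],s['contact_force'],s['width'])
C=np.array([.5146,-.1515]); p=s['eef_pos'][:2]; a0=np.arctan2(*(p-C)[::-1]); rr=np.hypot(*(p-C)); print(a0,rr)
```

```text
5.8167 [ 0.51542644 -0.19941842  0.13570847] [179.9791022    0.20575124 157.8288056 ] [0.19184715 1.32627106 6.83341891] 0.2519908261307592
-1.553551196339742 0.0479255509387836
```

```bash
cat >> h.py <<'E'
def rows(a0,a1,n,rad=45.,yaw=157.83,z=0):
    y=np.radians(yaw); o=[]
    for a in np.linspace(a0,a1,n+1)[1:]:
        o.append([0,0,0,round(rad*(np.cos(a-y)-np.cos(a0-y)),1),round(-rad*(np.sin(a-y)-np.sin(a0-y)),1),z,15])
    return o
E
python3 -c "
from h import *
a=-1.584
print(rows(a,a-np.pi/2,8,z=-3))"
```

```text
[[0, 0, 0, np.float64(8.5), np.float64(-2.4), -3, 15], [0, 0, 0, np.float64(17.3), np.float64(-3.1), -3, 15], [0, 0, 0, np.float64(26.0), np.float64(-2.1), -3, 15], [0, 0, 0, np.float64(34.4), np.float64(0.7), -3, 15], [0, 0, 0, np.float64(42.1), np.float64(5.0), -3, 15], [0, 0, 0, np.float64(48.8), np.float64(10.7), -3, 15], [0, 0, 0, np.float64(54.3), np.float64(17.6), -3, 15], [0, 0, 0, np.float64(58.3), np.float64(25.5), -3, 15]]
```

Emit:
{"method": "step_arm", "body": {
  "increments": [
    [0, 0, 0, 8.5, -2.4, -3, 15],
    [0, 0, 0, 17.3, -3.1, -3, 15],
    [0, 0, 0, 26.0, -2.1, -3, 15],
    [0, 0, 0, 34.4, 0.7, -3, 15],
    [0, 0, 0, 42.1, 5.0, -3, 15],
    [0, 0, 0, 48.8, 10.7, -3, 15],
    [0, 0, 0, 54.3, 17.6, -3, 15],
    [0, 0, 0, 58.3, 25.5, -3, 15],
    [0, 0, 0, 58.3, 25.5, -3, 15]
  ]
}}

```text
t: 6.57
eef_pos: [0.4748, -0.1536, 0.1367]
ee_rot: [179.9, 0.6, 157.8]
contact_force: [13.7, 0.1, -19.2]
width: 0.251
```

Run:
```python
from h import *
s=r.sense();print(s['t'],s['eef_pos'],s['ee_rot'],s['contact_force'],s['width'])
C=np.array([.5146,-.1515]); p=s['eef_pos'][:2]; a0=np.arctan2(*(p-C)[::-1]); rr=np.hypot(*(p-C)); print(a0,rr)
a=-1.584-np.pi/2
for k in range(2): print([[float(x) for x in w] for w in rows(a-k*np.pi,a-(k+1)*np.pi,12)])
```

```text
6.5667 [ 0.47482617 -0.15363731  0.13668536] [179.86502231   0.5796363  157.83065883] [ 13.67029396   0.12318327 -19.19000174] 0.25128785114701446
-3.0879075792834936 0.03983121108799798
[[0.0, 0.0, 0.0, 2.8, 11.4, 0.0, 15.0], [0.0, 0.0, 0.0, 2.6, 23.1, 0.0, 15.0], [0.0, 0.0, 0.0, -0.7, 34.4, 0.0, 15.0], [0.0, 0.0, 0.0, -6.7, 44.5, 0.0, 15.0], [0.0, 0.0, 0.0, -15.2, 52.6, 0.0, 15.0], [0.0, 0.0, 0.0, -25.5, 58.3, 0.0, 15.0], [0.0, 0.0, 0.0, -36.9, 61.1, 0.0, 15.0], [0.0, 0.0, 0.0, -48.6, 60.9, 0.0, 15.0], [0.0, 0.0, 0.0, -59.9, 57.7, 0.0, 15.0], [0.0, 0.0, 0.0, -70.0, 51.6, 0.0, 15.0], [0.0, 0.0, 0.0, -78.1, 43.1, 0.0, 15.0], [0.0, 0.0, 0.0, -83.8, 32.9, 0.0, 15.0]]
[[0.0, 0.0, 0.0, -2.8, -11.4, 0.0, 15.0], [0.0, 0.0, 0.0, -2.6, -23.1, 0.0, 15.0], [0.0, 0.0, 0.0, 0.7, -34.4, 0.0, 15.0], [0.0, 0.0, 0.0, 6.7, -44.5, 0.0, 15.0], [0.0, 0.0, 0.0, 15.2, -52.6, 0.0, 15.0], [0.0, 0.0, 0.0, 25.5, -58.3, 0.0, 15.0], [0.0, 0.0, 0.0, 36.9, -61.1, 0.0, 15.0], [0.0, 0.0, 0.0, 48.6, -60.9, 0.0, 15.0], [0.0, 0.0, 0.0, 59.9, -57.7, 0.0, 15.0], [0.0, 0.0, 0.0, 70.0, -51.6, 0.0, 15.0], [0.0, 0.0, 0.0, 78.1, -43.1, 0.0, 15.0], [0.0, 0.0, 0.0, 83.8, -32.9, 0.0, 15.0]]
```

Run:
```python
from h import *
a=-np.pi
print([[0,0,0,float(round(w[3]-5,1)),float(round(w[4]+1,1)),2.2,15] for w in rows(a,a-np.pi/2,8)])
```

```text
[[0, 0, 0, -2.5, 9.5, 2.2, 15], [0, 0, 0, -1.7, 18.2, 2.2, 15], [0, 0, 0, -2.6, 27.0, 2.2, 15], [0, 0, 0, -5.2, 35.4, 2.2, 15], [0, 0, 0, -9.4, 43.2, 2.2, 15], [0, 0, 0, -15.0, 50.0, 2.2, 15], [0, 0, 0, -21.9, 55.5, 2.2, 15], [0, 0, 0, -29.7, 59.7, 2.2, 15]]
```

Emit:
{"method": "step_arm", "body": {
  "increments": [
    [0, 0, 0, -5, 1, 2.2, 15],
    [0, 0, 0, -2.5, 9.5, 2.2, 15],
    [0, 0, 0, -1.7, 18.2, 2.2, 15],
    [0, 0, 0, -2.6, 27.0, 2.2, 15],
    [0, 0, 0, -5.2, 35.4, 2.2, 15],
    [0, 0, 0, -9.4, 43.2, 2.2, 15],
    [0, 0, 0, -15.0, 50.0, 2.2, 15],
    [0, 0, 0, -21.9, 55.5, 2.2, 15],
    [0, 0, 0, -29.7, 59.7, 2.2, 15],
    [0, 0, 0, -29.7, 59.7, 2.2, 15]
  ]
}}

```text
t: 7.4
eef_pos: [0.5203, -0.1093, 0.136]
ee_rot: [180.0, 0.0, 157.9]
contact_force: [-1.4, 2.2, 6.7]
width: 0.249
```

Run:
```python
from h import *
a=np.pi/2
for k in range(2): print([[0,0,0,float(w[3]),float(w[4]),-.7*(k==0),15] for w in rows(a-k*np.pi,a-(k+1)*np.pi,12)])
```

```text
[[0, 0, 0, -11.4, 3.0, -0.7, 15], [0, 0, 0, -23.1, 2.9, -0.7, 15], [0, 0, 0, -34.4, -0.2, -0.7, 15], [0, 0, 0, -44.6, -6.1, -0.7, 15], [0, 0, 0, -52.8, -14.5, -0.7, 15], [0, 0, 0, -58.7, -24.7, -0.7, 15], [0, 0, 0, -61.6, -36.1, -0.7, 15], [0, 0, 0, -61.6, -47.8, -0.7, 15], [0, 0, 0, -58.5, -59.1, -0.7, 15], [0, 0, 0, -52.5, -69.3, -0.7, 15], [0, 0, 0, -44.2, -77.5, -0.7, 15], [0, 0, 0, -34.0, -83.3, -0.7, 15]]
[[0, 0, 0, 11.4, -3.0, -0.0, 15], [0, 0, 0, 23.1, -2.9, -0.0, 15], [0, 0, 0, 34.4, 0.2, -0.0, 15], [0, 0, 0, 44.6, 6.1, -0.0, 15], [0, 0, 0, 52.8, 14.5, -0.0, 15], [0, 0, 0, 58.7, 24.7, -0.0, 15], [0, 0, 0, 61.6, 36.1, -0.0, 15], [0, 0, 0, 61.6, 47.8, -0.0, 15], [0, 0, 0, 58.5, 59.1, -0.0, 15], [0, 0, 0, 52.5, 69.3, -0.0, 15], [0, 0, 0, 44.2, 77.5, -0.0, 15], [0, 0, 0, 34.0, 83.3, -0.0, 15]]
```

Emit:
{"method": "step_arm", "body": {
  "increments": [
    [0, 0, 0, -11.4, 3.0, -0.7, 15],
    [0, 0, 0, -23.1, 2.9, -0.7, 15],
    [0, 0, 0, -34.4, -0.2, -0.7, 15],
    [0, 0, 0, -44.6, -6.1, -0.7, 15],
    [0, 0, 0, -52.8, -14.5, -0.7, 15],
    [0, 0, 0, -58.7, -24.7, -0.7, 15],
    [0, 0, 0, -61.6, -36.1, -0.7, 15],
    [0, 0, 0, -61.6, -47.8, -0.7, 15],
    [0, 0, 0, -58.5, -59.1, -0.7, 15],
    [0, 0, 0, -52.5, -69.3, -0.7, 15],
    [0, 0, 0, -44.2, -77.5, -0.7, 15],
    [0, 0, 0, -34.0, -83.3, -0.7, 15]
  ]
}}

```text
t: 8.4
eef_pos: [0.5213, -0.1996, 0.1362]
ee_rot: [179.9, 0.2, 157.8]
contact_force: [5.3, 4.3, -1.1]
width: 0.254
```

Emit:
{"method": "step_arm", "body": {
  "increments": [
    [0, 0, 0, 11.4, -3.0, 0, 15],
    [0, 0, 0, 23.1, -2.9, 0, 15],
    [0, 0, 0, 34.4, 0.2, 0, 15],
    [0, 0, 0, 44.6, 6.1, 0, 15],
    [0, 0, 0, 52.8, 14.5, 0, 15],
    [0, 0, 0, 58.7, 24.7, 0, 15],
    [0, 0, 0, 61.6, 36.1, 0, 15],
    [0, 0, 0, 61.6, 47.8, 0, 15],
    [0, 0, 0, 58.5, 59.1, 0, 15],
    [0, 0, 0, 52.5, 69.3, 0, 15],
    [0, 0, 0, 44.2, 77.5, 0, 15],
    [0, 0, 0, 34.0, 83.3, 0, 15]
  ]
}}

```text
t: 9.4
eef_pos: [0.5177, -0.1092, 0.1359]
ee_rot: [-179.9, -0.2, 157.9]
contact_force: [-4.3, -2.4, 6.2]
width: 0.247
```

Run:
```python
from h import *
s=r.sense();print(s['t'],s['eef_pos'],s['ee_rot'],s['contact_force'],s['width'])
f=grab('scene','g.png'); s=r.sense();print(s['eef_pos'],s['contact_force'])
a=f['color'][180:360,220:470,::-1]; cv2.imwrite('pics/g.png',cv2.resize(a,None,fx=3,fy=3,interpolation=cv2.INTER_CUBIC))
```

```text
9.4 [ 0.51768244 -0.10917128  0.13591844] [-179.88181883   -0.21925241  157.88788958] [-4.31973132 -2.3618492   6.21183094] 0.2466006013336357
[ 0.52137564 -0.10936712  0.13623542] [-1.06543266  0.60766877  2.88863493]
```

View pics/g.png

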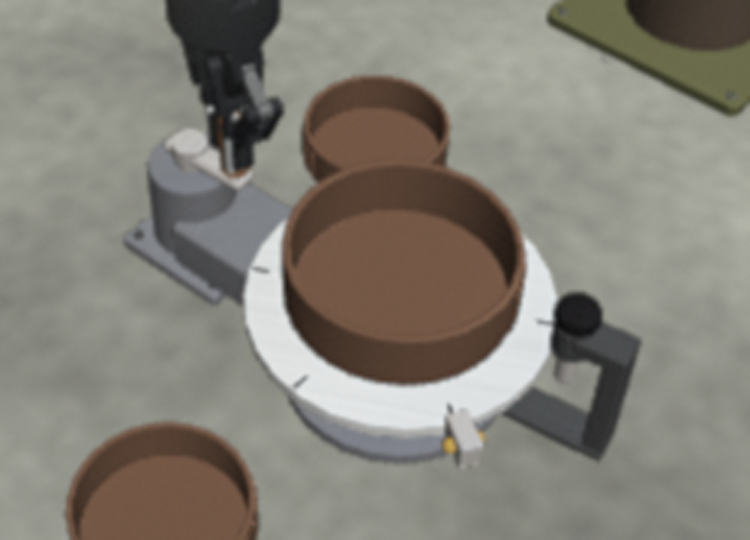

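The scene crop shows the lug moved round to (463,437), the pin down at (565,370), and the bowl still centred.

Run:
```python
from h import *
f=grab('scene'); C=np.array([.510,.049])
ang=lambda p: np.arctan2(*(p[:2]-C)[::-1])
def sc(u,v,h): return ray(f,220+u/3,180+v/3,h)
pin=np.array([.4895,.1738]); print('pin',ang(pin),np.hypot(*(pin-C)), 'pinimg',sc(577,307,.150))
for u,v,h in((450,408,.082),(461,422,.104)):
    p=sc(u,v,h);print(p,ang(p),np.hypot(*(p[:2]-C)))
l=ang(sc(450,408,.082)); print('remaining',ang(pin)-l-.153,ang(pin)-l-.233)
s=r.sense();print(s['t'],s['eef_pos'],s['contact_force'])
```

```text
pin 1.7336052190603723 0.12647248712664744 pinimg [0.49267598 0.1704155  0.15      ]
[0.56541625 0.13200623 0.082     ] 0.9821370722566246 0.09980478399020215
[0.58267472 0.15151793 0.104     ] 0.954123734588147 0.12566439550230266
remaining 0.5984681468037477 0.5184681468037478
9.5 [ 0.52088539 -0.10927009  0.1361208 ] [0.33413674 1.2800058  4.43457992]
```

Emit:
{"method": "step_arm", "body": {
  "increments": [
    [0, 0, 0, -11.4, 3.0, -0.4, 15],
    [0, 0, 0, -23.1, 2.9, -0.4, 15],
    [0, 0, 0, -34.4, -0.2, -0.4, 15],
    [0, 0, 0, -44.6, -6.1, -0.4, 15],
    [0, 0, 0, -52.8, -14.5, -0.4, 15],
    [0, 0, 0, -58.7, -24.7, -0.4, 15],
    [0, 0, 0, -61.6, -36.1, -0.4, 15],
    [0, 0, 0, -61.6, -47.8, -0.4, 15],
    [0, 0, 0, -58.5, -59.1, -0.4, 15],
    [0, 0, 0, -52.5, -69.3, -0.4, 15],
    [0, 0, 0, -44.2, -77.5, -0.4, 15],
    [0, 0, 0, -34.0, -83.3, -0.4, 15]
  ]
}}

```text
t: 10.5
eef_pos: [0.5215, -0.1995, 0.1363]
ee_rot: [179.9, 0.2, 157.8]
contact_force: [5.1, 4.6, -2.0]
width: 0.252
```

Emit:
{"method": "step_arm", "body": {
  "increments": [
    [0, 0, 0, 11.4, -3.0, 0, 15],
    [0, 0, 0, 23.1, -2.9, 0, 15],
    [0, 0, 0, 34.4, 0.2, 0, 15],
    [0, 0, 0, 44.6, 6.1, 0, 15],
    [0, 0, 0, 52.8, 14.5, 0, 15],
    [0, 0, 0, 58.7, 24.7, 0, 15],
    [0, 0, 0, 61.6, 36.1, 0, 15],
    [0, 0, 0, 61.6, 47.8, 0, 15],
    [0, 0, 0, 58.5, 59.1, 0, 15],
    [0, 0, 0, 52.5, 69.3, 0, 15],
    [0, 0, 0, 44.2, 77.5, 0, 15],
    [0, 0, 0, 34.0, 83.3, 0, 15]
  ]
}}

```text
t: 11.5
eef_pos: [0.5177, -0.1092, 0.136]
ee_rot: [-179.9, -0.2, 157.9]
contact_force: [-5.8, -2.3, 4.8]
width: 0.253
```

Run:
```python
from h import *
f=grab('scene')
a=f['color'][240:360,320:480,::-1]; cv2.imwrite('pics/i.png',cv2.resize(a,None,fx=5,fy=5,interpolation=cv2.INTER_CUBIC))
s=r.sense();print(s['t'],s['eef_pos'],s['contact_force'])
```

```text
11.55 [ 0.52147023 -0.10938184  0.13630595] [-1.45954382 -0.00568034  1.99623058]
```

View pics/i.png

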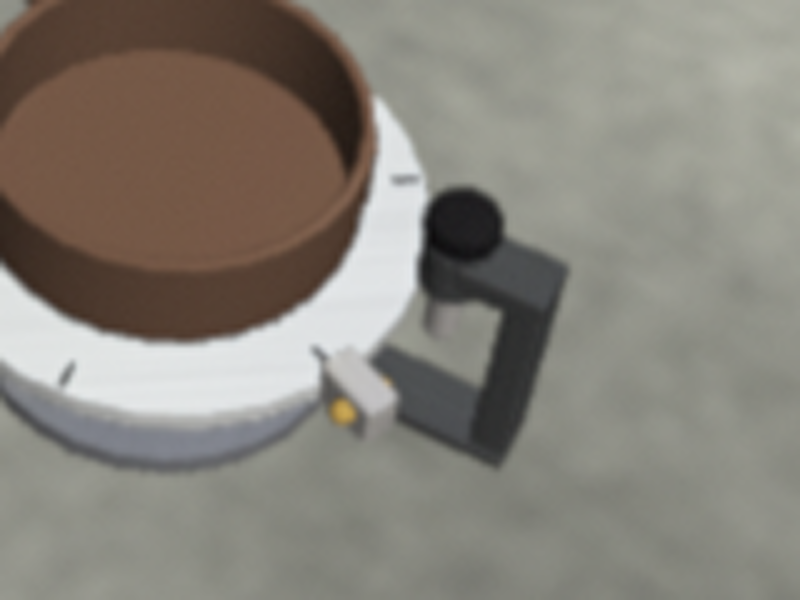

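The enlarged crop shows the lug at (360,390) and the brass nose at (388,382) closing on the pin at (438,318). Next is another half turn.

Emit:
{"method": "step_arm", "body": {
  "increments": [
    [0, 0, 0, -11.4, 3.0, -0.4, 15],
    [0, 0, 0, -23.1, 2.9, -0.4, 15],
    [0, 0, 0, -34.4, -0.2, -0.4, 15],
    [0, 0, 0, -44.6, -6.1, -0.4, 15],
    [0, 0, 0, -52.8, -14.5, -0.4, 15],
    [0, 0, 0, -58.7, -24.7, -0.4, 15],
    [0, 0, 0, -61.6, -36.1, -0.4, 15],
    [0, 0, 0, -61.6, -47.8, -0.4, 15],
    [0, 0, 0, -58.5, -59.1, -0.4, 15],
    [0, 0, 0, -52.5, -69.3, -0.4, 15],
    [0, 0, 0, -44.2, -77.5, -0.4, 15],
    [0, 0, 0, -34.0, -83.3, -0.4, 15]
  ]
}}

```text
t: 12.55
eef_pos: [0.5216, -0.1995, 0.1363]
ee_rot: [179.8, 0.2, 157.8]
contact_force: [5.3, 4.2, -3.2]
width: 0.247
```

Run:
```python
from h import *
f=grab('scene'); g=grab('side')
s=r.sense();print(s['t'],s['eef_pos'],s['contact_force'])
a=cv2.resize(f['color'][260:340,365:445,::-1],None,fx=5,fy=5,interpolation=cv2.INTER_CUBIC)
b=cv2.resize(g['color'][240:320,270:350,::-1],None,fx=5,fy=5,interpolation=cv2.INTER_CUBIC)
cv2.imwrite('pics/j.png',np.hstack([a,b]))
```

```text
12.65 [ 0.51870309 -0.19936649  0.1361981 ] [-0.58960516  0.82276256 -1.4988383 ]
```

View pics/j.png

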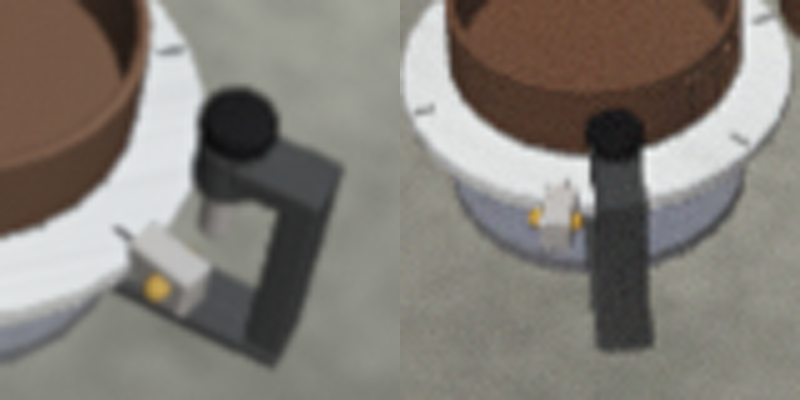

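Run:
```python
from h import *
f=grab('scene'); g=grab('side'); C=np.array([.510,.049])
ang=lambda p: np.arctan2(*(p[:2]-C)[::-1])
p=ray(f,389.4,306.4,.082);print('mark',p,ang(p))
for h in(.082,.094):
  p=ray(g,306.6,284,h);print('nose',h,p,ang(p),np.hypot(*(p[:2]-C)))
for h in(.08,.15):print('pin px',proj(g,[.4895,.1738,h]),proj(f,[.4895,.1738,h]))
q=[ray(f,365+x/5,260+y/5,.15) for x,y in((239,124),)]+[ray(g,270+214/5,240+133/5,.15)]
print('head',q,[ang(x) for x in q])
print('pin low', ray(f,365+208/5,260+232/5,.095))
s=r.sense();print(s['t'],s['eef_pos'],s['contact_force'])
a=-np.pi/2
print([[float(x) for x in w] for w in rows(a,a-1.2,8)])
```

```text
mark [0.52155546 0.14713032 0.082     ] 1.4535798962696627
nose 0.082 [0.50703251 0.17167476 0.082     ] 1.5949815326942585 0.12271064730997723
nose 0.094 [0.50581322 0.18363417 0.094     ] 1.6018837708887101 0.13469925171608685
pin px (np.float64(313.1917804480924), np.float64(285.3507065176936)) (np.float64(409.45710237103344), np.float64(304.36052592619274))
pin px (np.float64(312.71753491757715), np.float64(265.9149774345017)) (np.float64(414.7648907313094), np.float64(282.27445084143733))
head [array([0.49710872, 0.17439414, 0.15      ]), array([0.48911628, 0.1763346 , 0.15      ])] [np.float64(1.6732424715082732), np.float64(1.733355726385366)]
pin low [0.50798128 0.17688086 0.095     ]
12.75 [ 0.51944121 -0.19934846  0.13617018] [-0.38190898  0.88058503  0.08106801]
[[0.0, 0.0, 0.0, 6.4, -2.1, 0.0, 15.0], [0.0, 0.0, 0.0, 13.1, -3.2, 0.0, 15.0], [0.0, 0.0, 0.0, 19.8, -3.2, 0.0, 15.0], [0.0, 0.0, 0.0, 26.5, -2.3, 0.0, 15.0], [0.0, 0.0, 0.0, 33.0, -0.4, 0.0, 15.0], [0.0, 0.0, 0.0, 39.1, 2.5, 0.0, 15.0], [0.0, 0.0, 0.0, 44.7, 6.2, 0.0, 15.0], [0.0, 0.0, 0.0, 49.7, 10.7, 0.0, 15.0]]
```

Emit:
{"method": "step_arm", "body": {
  "increments": [
    [0, 0, 0, 6.4, -2.1, 0, 15],
    [0, 0, 0, 13.1, -3.2, 0, 15],
    [0, 0, 0, 19.8, -3.2, 0, 15],
    [0, 0, 0, 26.5, -2.3, 0, 15],
    [0, 0, 0, 26.5, -2.3, 0, 15],
    [0, 0, 0, 26.5, -2.3, 0, 15]
  ]
}}

```text
t: 13.25
eef_pos: [0.4936, -0.1907, 0.1362]
ee_rot: [180.0, -0.1, 157.9]
contact_force: [2.0, 2.4, -2.8]
width: 0.251
```

Run:
```python
from h import *
f=grab('side')
s=r.sense();print(s['t'],s['eef_pos'],s['contact_force'])
cv2.imwrite('pics/k.png',cv2.resize(f['color'][255:305,285:335,::-1],None,fx=12,fy=12,interpolation=cv2.INTER_CUBIC))
a=-np.pi/2-.6
for k in range(6):
  w=rows(a-.2*k,a-.2*(k+1),3); print([[float(x) for x in v] for v in w])
```

```text
13.3 [ 0.49359989 -0.19074146  0.13617572] [ 1.7412356   3.17758214 -3.00172236]
[[0.0, 0.0, 0.0, 2.9, 0.7, 0.0, 15.0], [0.0, 0.0, 0.0, 5.8, 1.7, 0.0, 15.0], [0.0, 0.0, 0.0, 8.5, 2.8, 0.0, 15.0]]
[[0.0, 0.0, 0.0, 2.7, 1.3, 0.0, 15.0], [0.0, 0.0, 0.0, 5.3, 2.8, 0.0, 15.0], [0.0, 0.0, 0.0, 7.8, 4.4, 0.0, 15.0]]
[[0.0, 0.0, 0.0, 2.4, 1.8, 0.0, 15.0], [0.0, 0.0, 0.0, 4.7, 3.8, 0.0, 15.0], [0.0, 0.0, 0.0, 6.8, 5.9, 0.0, 15.0]]
[[0.0, 0.0, 0.0, 2.0, 2.2, 0.0, 15.0], [0.0, 0.0, 0.0, 3.8, 4.6, 0.0, 15.0], [0.0, 0.0, 0.0, 5.5, 7.1, 0.0, 15.0]]
[[0.0, 0.0, 0.0, 1.5, 2.6, 0.0, 15.0], [0.0, 0.0, 0.0, 2.8, 5.3, 0.0, 15.0], [0.0, 0.0, 0.0, 4.0, 8.1, 0.0, 15.0]]
[[0.0, 0.0, 0.0, 1.0, 2.8, 0.0, 15.0], [0.0, 0.0, 0.0, 1.7, 5.7, 0.0, 15.0], [0.0, 0.0, 0.0, 2.3, 8.7, 0.0, 15.0]]
```

View pics/k.png

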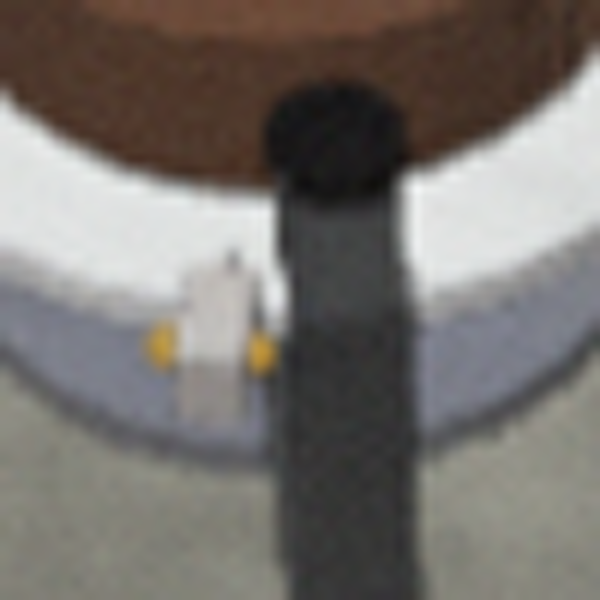

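The side crop shows the nose tip at (278,350). The pin's near edge is hidden behind the arm at about 2 px to the right of it, which leaves roughly 4–5 mm of gap, or about 0.7 rad of crank. Now creeping, with a force check after each step.

Emit:
{"method": "step_arm", "body": {
  "increments": [
    [0, 0, 0, 2.9, 0.7, 0, 15],
    [0, 0, 0, 5.8, 1.7, 0, 15],
    [0, 0, 0, 8.5, 2.8, 0, 15]
  ]
}}

```text
t: 13.55
eef_pos: [0.4888, -0.1865, 0.1363]
ee_rot: [-180.0, 0.2, 157.9]
contact_force: [5.5, -1.0, -5.4]
width: 0.251
```

Emit:
{"method": "step_arm", "body": {
  "increments": [
    [0, 0, 0, 1.4, 0.6, 0, 15],
    [0, 0, 0, 2.7, 1.3, 0, 15]
  ]
}}

```text
t: 13.72
eef_pos: [0.4867, -0.1843, 0.1364]
ee_rot: [-180.0, 0.1, 157.9]
contact_force: [4.5, -0.8, -5.7]
width: 0.248
```

Emit:
{"method": "step_arm", "body": {
  "increments": [
    [0, 0, 0, 1.3, 0.7, 0, 15],
    [0, 0, 0, 2.6, 1.5, 0, 15]
  ]
}}

```text
t: 13.88
eef_pos: [0.4849, -0.1821, 0.1364]
ee_rot: [-179.9, 0.1, 157.9]
contact_force: [4.3, -1.6, -5.9]
width: 0.249
```

```bash
cat > st.py <<'E'
from h import *
s=r.sense();C=np.array([.5195,-.1543]);d=s['eef_pos'][:2]-C;a=np.arctan2(d[1],d[0]);t=np.array([np.sin(a),-np.cos(a)])
F=s['contact_force'];print(s['t'],s['eef_pos'],F,'a',a,'R',np.hypot(*d),'Ft',-F[:2]@t,'Fr',F[:2]@(d/np.hypot(*d)))
E
python3 st.py
```

```text
13.8833 [ 0.48485696 -0.18214822  0.1363603 ] [ 4.30838594 -1.63525967 -5.87959065] a -2.4645013418682655 R 0.04444843560696638 Ft 3.9738459828732324 Fr -2.3334120271195538
```

Emit:
{"method": "step_arm", "body": {
  "increments": [
    [0, 0, 0, 1.25, 0.8, 0, 15],
    [0, 0, 0, 2.5, 1.6, 0, 15]
  ]
}}

```text
t: 14.05
eef_pos: [0.4831, -0.1798, 0.1364]
ee_rot: [-179.9, 0.1, 157.9]
contact_force: [5.0, -1.7, -5.8]
width: 0.252
```

```bash
python3 st.py
```

```text
14.05 [ 0.48314665 -0.17981569  0.1363514 ] [ 5.04567086 -1.66365556 -5.81692597] a -2.5296060293905334 R 0.044414146088032395 Ft 4.260426903364851 Fr -3.1741623811325597
```

Emit:
{"method": "step_arm", "body": {
  "increments": [
    [0, 0, 0, 1.2, 0.9, 0, 15],
    [0, 0, 0, 2.4, 1.8, 0, 15]
  ]
}}

```text
t: 14.22
eef_pos: [0.4816, -0.1774, 0.1364]
ee_rot: [-179.9, 0.1, 157.9]
contact_force: [4.4, -0.9, -4.7]
width: 0.251
```

```bash
python3 st.py
```

```text
14.2167 [ 0.48157995 -0.17735785  0.13636909] [ 4.36059188 -0.89081411 -4.6680373 ] a -2.595264323319143 R 0.04438011690574355 Ft 3.026706220646556 Fr -3.2630293805618305
```

Emit:
{"method": "step_arm", "body": {
  "increments": [
    [0, 0, 0, 1.1, 1.0, 0, 15],
    [0, 0, 0, 2.2, 2.0, 0, 15]
  ]
}}

```text
t: 14.38
eef_pos: [0.48, -0.1745, 0.1363]
ee_rot: [-179.9, 0.1, 157.9]
contact_force: [5.2, -2.1, -5.7]
width: 0.251
```

```bash
python3 st.py
```

```text
14.3833 [ 0.4799853  -0.1744692   0.13634908] [ 5.15483222 -2.14338917 -5.65777766] a -2.669641769573275 R 0.04436449496940889 Ft 4.252594838045777 Fr -3.6168839529874894
```

Emit:
{"method": "step_arm", "body": {
  "increments": [
    [0, 0, 0, 1.05, 1.05, 0, 15],
    [0, 0, 0, 2.1, 2.1, 0, 15]
  ]
}}

```text
t: 14.55
eef_pos: [0.4786, -0.1715, 0.1364]
ee_rot: [-179.9, 0.1, 157.9]
contact_force: [4.7, -3.3, -5.2]
width: 0.253
```

```bash
python3 st.py
```

```text
14.55 [ 0.47862754 -0.17153875  0.1363581 ] [ 4.66320512 -3.33733356 -5.21018097] a -2.7424615548100086 R 0.04435913675154639 Ft 4.887220760340631 Fr -2.999725086738965
```

Emit:
{"method": "step_arm", "body": {
  "increments": [
    [0, 0, 0, 1.0, 1.1, 0, 15],
    [0, 0, 0, 1.9, 2.2, 0, 15]
  ]
}}

```text
t: 14.72
eef_pos: [0.4776, -0.1688, 0.1364]
ee_rot: [-179.9, 0.1, 157.9]
contact_force: [4.3, -1.7, -5.1]
width: 0.249
```

```bash
python3 st.py
```

```text
14.7167 [ 0.47763043 -0.16879416  0.13635483] [ 4.34295868 -1.72970002 -5.09419942] a -2.8083303788095257 R 0.04430735480066043 Ft 3.055233692839731 Fr -3.5381774100329753
```

Emit:
{"method": "step_arm", "body": {
  "increments": [
    [0, 0, 0, 0.9, 1.15, 0, 15],
    [0, 0, 0, 1.8, 2.3, 0, 15]
  ]
}}

```text
t: 14.88
eef_pos: [0.4768, -0.1661, 0.1364]
ee_rot: [-179.9, 0.1, 157.9]
contact_force: [3.6, -3.2, -5.7]
width: 0.252
```

```bash
python3 st.py
```

```text
14.8833 [ 0.47677016 -0.16607621  0.13635191] [ 3.63028189 -3.15863468 -5.70548747] a -2.872671628767628 R 0.0443228892146846 Ft 4.00964211503408 Fr -2.6605807190478687
```

Emit:
{"method": "step_arm", "body": {
  "increments": [
    [0, 0, 0, 0.9, 1.2, 0, 15],
    [0, 0, 0, 1.75, 2.4, 0, 15]
  ]
}}

```text
t: 15.05
eef_pos: [0.4761, -0.1633, 0.1364]
ee_rot: [-179.9, 0.1, 157.9]
contact_force: [5.1, -2.8, -6.0]
width: 0.249
```

```bash
python3 st.py
```

```text
15.05 [ 0.47612564 -0.16326427  0.13635953] [ 5.14467487 -2.80429695 -5.95263714] a -2.9377899393484173 R 0.044291010888465744 Ft 3.7875146815501908 Fr -4.470625613936116
```

Emit:
{"method": "step_arm", "body": {
  "increments": [
    [0, 0, 0, 0.8, 1.25, 0, 15],
    [0, 0, 0, 1.6, 2.5, 0, 15]
  ]
}}

```text
t: 15.22
eef_pos: [0.4756, -0.1604, 0.1364]
ee_rot: [-179.9, 0.1, 157.9]
contact_force: [5.1, -3.6, -6.6]
width: 0.251
```

```bash
python3 st.py
```

```text
15.2167 [ 0.47563995 -0.16040753  0.13636217] [ 5.07984024 -3.64550548 -6.63757887] a -3.003232049279852 R 0.0442832449919147 Ft 4.311276349469009 Fr -4.5285078469530236
```

Emit:
{"method": "step_arm", "body": {
  "increments": [
    [0, 0, 0, 0.5, 1.5, 0, 15],
    [0, 0, 0, 1.0, 2.8, 0, 15]
  ]
}}

```text
t: 15.38
eef_pos: [0.4754, -0.1574, 0.1363]
ee_rot: [-179.9, 0.1, 157.9]
contact_force: [2.7, -3.5, -4.8]
width: 0.25
```

```bash
python3 st.py
```

```text
15.3833 [ 0.47538859 -0.15741197  0.13634666] [ 2.71988681 -3.51522154 -4.82629412] a -3.07116141788722 R 0.04422104679212436 Ft 3.6979130642962703 Fr -2.465766757809796
```

Emit:
{"method": "step_arm", "body": {
  "increments": [
    [0, 0, 0, 0.6, 1.35, 0, 15],
    [0, 0, 0, 1.2, 2.7, 0, 15]
  ]
}}

```text
t: 15.55
eef_pos: [0.4752, -0.1542, 0.1363]
ee_rot: [-179.9, 0.0, 157.9]
contact_force: [3.7, -3.3, -5.9]
width: 0.247
```

Emit:
{"method": "step_arm", "body": {
  "increments": [
    [0, 0, 0, 0.5, 1.4, 0, 15],
    [0, 0, 0, 1.0, 2.8, 0, 15]
  ]
}}

```text
t: 15.72
eef_pos: [0.4753, -0.1512, 0.1363]
ee_rot: [-179.9, 0.0, 157.9]
contact_force: [3.8, -4.7, -4.4]
width: 0.25
```

Emit:
{"method": "step_arm", "body": {
  "increments": [
    [0, 0, 0, 0.4, 1.45, 0, 15],
    [0, 0, 0, 0.8, 2.9, 0, 15]
  ]
}}

```text
t: 15.88
eef_pos: [0.4756, -0.1483, 0.1364]
ee_rot: [-179.9, 0.0, 157.9]
contact_force: [4.0, -4.4, -5.2]
width: 0.251
```

Emit:
{"method": "step_arm", "body": {
  "increments": [
    [0, 0, 0, 0.35, 1.45, 0, 15],
    [0, 0, 0, 0.65, 2.9, 0, 15]
  ]
}}

```text
t: 16.05
eef_pos: [0.4761, -0.1454, 0.1363]
ee_rot: [-179.9, 0.0, 157.9]
contact_force: [2.7, -4.4, -5.5]
width: 0.25
```

Emit:
{"method": "step_arm", "body": {
  "increments": [
    [0, 0, 0, 0.25, 1.5, 0, 15],
    [0, 0, 0, 0.45, 2.95, 0, 15]
  ]
}}

```text
t: 16.22
eef_pos: [0.4768, -0.1426, 0.1363]
ee_rot: [-179.9, 0.0, 157.9]
contact_force: [3.6, -4.0, -5.0]
width: 0.246
```

Emit:
{"method": "step_arm", "body": {
  "increments": [
    [0, 0, 0, 0.15, 1.5, 0, 15],
    [0, 0, 0, 0.25, 3.0, 0, 15]
  ]
}}

```text
t: 16.38
eef_pos: [0.4776, -0.1398, 0.1363]
ee_rot: [-179.9, 0.0, 157.9]
contact_force: [2.2, -6.0, -4.9]
width: 0.251
```

Emit:
{"method": "step_arm", "body": {
  "increments": [
    [0, 0, 0, 0.05, 1.0, 0, 15],
    [0, 0, 0, 0.05, 2.5, 0, 15]
  ]
}}

```text
t: 16.55
eef_pos: [0.4784, -0.1377, 0.1363]
ee_rot: [-179.9, 0.0, 157.9]
contact_force: [2.5, -6.1, -4.9]
width: 0.248
```

Emit:
{"method": "step_arm", "body": {
  "increments": [
    [0, 0, 0, -0.1, 1.2, 0, 15],
    [0, 0, 0, -0.2, 2.5, 0, 15]
  ]
}}

```text
t: 16.72
eef_pos: [0.4793, -0.1356, 0.1363]
ee_rot: [-179.8, 0.0, 157.9]
contact_force: [0.6, -7.3, -6.0]
width: 0.249
```

Emit:
{"method": "step_arm", "body": {
  "increments": [
    [0, 0, 0, -0.1, 0.8, 0, 15],
    [0, 0, 0, -0.2, 1.5, 0, 15]
  ]
}}

```text
t: 16.88
eef_pos: [0.4799, -0.1343, 0.1363]
ee_rot: [-179.8, -0.0, 157.9]
contact_force: [1.7, -7.0, -4.2]
width: 0.251
```

Emit:
{"method": "step_arm", "body": {
  "increments": [
    [0, 0, 0, -0.15, 0.8, 0, 15],
    [0, 0, 0, -0.3, 1.5, 0, 15]
  ]
}}

```text
t: 17.05
eef_pos: [0.4805, -0.1331, 0.1363]
ee_rot: [-179.8, -0.0, 157.9]
contact_force: [0.7, -6.1, -3.4]
width: 0.248
```

```bash
python3 st.py
```

```text
17.05 [ 0.4804865  -0.13310918  0.13629845] [ 0.68829134 -6.14076811 -3.40331828] a 2.6440110930938334 R 0.04439711401135946 Ft 5.0676125637618865 Fr -3.5358281781919
```

Emit:
{"method": "step_arm", "body": {
  "increments": [
    [0, 0, 0, -0.2, 0.75, 0, 15],
    [0, 0, 0, -0.4, 1.5, 0, 15]
  ]
}}

```text
t: 17.22
eef_pos: [0.4812, -0.1319, 0.1363]
ee_rot: [-179.8, -0.1, 157.9]
contact_force: [0.8, -7.4, -4.2]
width: 0.247
```

```bash
python3 st.py
```

```text
17.2167 [ 0.48120672 -0.13189767  0.13629023] [ 0.82702496 -7.35667485 -4.16998267] a 2.6122609068101665 R 0.044364847537737256 Ft 5.932263163235918 Fr -4.428644135567154
```

```bash
python3 - <<'E'
from h import *
f=grab('scene'); g=grab('side')
a=cv2.resize(f['color'][270:320,380:430,::-1],None,fx=8,fy=8,interpolation=cv2.INTER_CUBIC)
b=cv2.resize(g['color'][255:305,285:335,::-1],None,fx=8,fy=8,interpolation=cv2.INTER_CUBIC)
cv2.imwrite('pics/l.png',np.hstack([a,b]))
E
python3 st.py
```

```text
17.3167 [ 0.48123325 -0.13177893  0.13627156] [ 0.53702303 -7.66658158 -4.42031989] a 2.6096509379501587 R 0.04440205678474218 Ft 6.334860571681544 Fr -4.351368561382104
```

View pics/l.png

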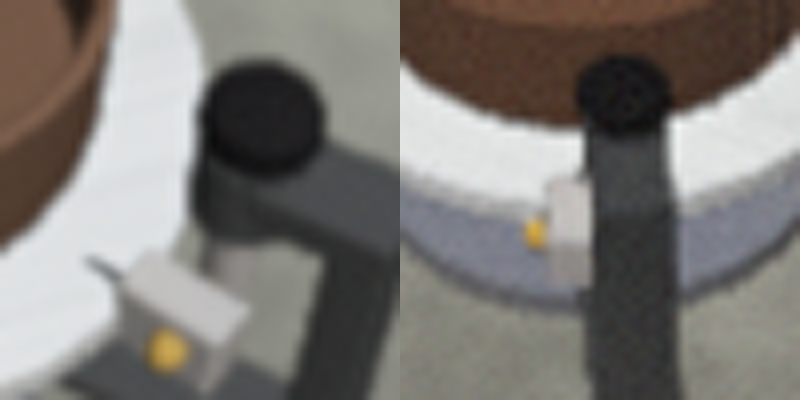

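The pictures show the lug at (185,290) up close to the pin (230,265) in the scene crop. In the side crop the nose is hidden behind the arm. The force now stays at 6.3 N while standing, where earlier it relaxed to nearly nothing, so the stop has been met. Holding to see whether it settles.

Emit:
{"method": "step_arm", "body": {
  "increments": [
    [0, 0, 0, 0, 0, 0, 15],
    [0, 0, 0, 0, 0, 0, 15],
    [0, 0, 0, 0, 0, 0, 15],
    [0, 0, 0, 0, 0, 0, 15],
    [0, 0, 0, 0, 0, 0, 15],
    [0, 0, 0, 0, 0, 0, 15]
  ]
}}

```text
t: 17.82
eef_pos: [0.4812, -0.1318, 0.1363]
ee_rot: [-179.8, -0.1, 157.9]
contact_force: [1.0, -5.3, -3.3]
width: 0.249
```

```bash
python3 st.py
```

```text
17.8167 [ 0.48122304 -0.13181593  0.13630182] [ 1.04589554 -5.31650335 -3.31104665] a 2.610485767057131 R 0.044392111711532796 Ft 4.0544053170902 Fr -3.594565737955275
```

Emit:
{"method": "step_arm", "body": {
  "increments": [
    [0, 0, 0, -0.3, 1.0, 0, 15],
    [0, 0, 0, -0.6, 2.0, 0, 15]
  ]
}}

```text
t: 17.98
eef_pos: [0.4821, -0.1303, 0.1363]
ee_rot: [-179.8, -0.1, 157.9]
contact_force: [-0.2, -6.0, -3.4]
width: 0.248
```

```bash
python3 st.py; python3 -c "
from h import *
[grab('side') for i in range(2)]"; python3 st.py
```

```text
17.9833 [ 0.48212588 -0.13031353  0.13627011] [-0.19068392 -6.00797318 -3.40958948] a 2.5710080031728966 R 0.04440918387702174 Ft 5.159215116874008 Fr -3.0845747574642157
18.0833 [ 0.48223814 -0.13017488  0.13629249] [ 0.44463039 -6.4943539  -3.42501176] a 2.5670135120837574 R 0.044389947613537845 Ft 5.209849315111951 Fr -3.9027937342670995
```

Emit:
{"method": "step_arm", "body": {
  "increments": [
    [0, 0, 0, -0.3, 1.2, 0, 15],
    [0, 0, 0, -0.6, 2.4, 0, 15],
    [0, 0, 0, -0.6, 2.4, 0, 15]
  ]
}}

```text
t: 18.33
eef_pos: [0.4835, -0.1282, 0.1363]
ee_rot: [-179.8, -0.1, 157.9]
contact_force: [0.5, -6.8, -2.3]
width: 0.249
```

```bash
python3 st.py; python3 -c "
from h import *
[grab('side') for i in range(2)]"; python3 st.py
```

```text
18.3333 [ 0.4834947  -0.12823647  0.13625727] [ 0.49014685 -6.83756723 -2.32840921] a 2.5150186517274604 R 0.04444872918323389 Ft 5.251302086811266 Fr -4.406403976303415
18.4333 [ 0.48348979 -0.12824663  0.13625583] [ 0.66599607 -7.50623197 -2.56838417] a 2.5152686946630065 R 0.04444674183863701 Ft 5.691070087710221 Fr -4.93951317714325
```

Emit:
{"method": "step_arm", "body": {
  "increments": [
    [0, 0, 0, -1.0, 1.0, 0, 15],
    [0, 0, 0, -2.1, 2.0, 0, 15],
    [0, 0, 0, -2.1, 2.0, 0, 15]
  ]
}}

```text
t: 18.68
eef_pos: [0.4848, -0.1266, 0.1362]
ee_rot: [-179.8, -0.3, 157.9]
contact_force: [-2.6, -6.0, 1.4]
width: 0.249
```

```bash
python3 st.py; python3 -c "
from h import *
[grab('side') for i in range(2)]"; python3 st.py
```

```text
18.6833 [ 0.48482437 -0.12664745  0.13621116] [-2.59407135 -5.99235932  1.43094035] a 2.4684002895021004 R 0.04435157843432603 Ft 6.302402552207534 Fr -1.7080100753385499
18.7833 [ 0.48483614 -0.12664547  0.13620863] [-3.40015351 -5.69847122 -0.05386396] a 2.468199992123891 R 0.044343615807688 Ft 6.57503135737274 Fr -0.8958687580510443
```

Emit:
{"method": "step_arm", "body": {
  "increments": [
    [0, 0, 0, -0.4, 1.2, 0, 15],
    [0, 0, 0, -0.8, 2.4, 0, 15],
    [0, 0, 0, -0.8, 2.4, 0, 15]
  ]
}}

```text
t: 19.03
eef_pos: [0.4863, -0.1248, 0.1362]
ee_rot: [-179.8, -0.3, 157.9]
contact_force: [-3.2, -5.9, 1.7]
width: 0.255
```

```bash
python3 st.py; for i in 1 2 3; do python3 -c "
from h import *
grab('side')"; python3 st.py; done
```

```text
19.0333 [ 0.48629575 -0.12481872  0.13622051] [-3.24544626 -5.89939283  1.69899249] a 2.4155160915092133 R 0.04440347005757667 Ft 6.566262348954851 Fr -1.4899516747917976
19.0833 [ 0.48631294 -0.12480919  0.13621257] [-4.09405122 -5.82320376  1.35402996] a 2.415098433117067 R 0.04439694297339701 Ft 7.072376065154465 Fr -0.8077464188919086
19.1333 [ 0.48631151 -0.12479435  0.13619127] [-3.40718912 -6.53232936  0.09360214] a 2.4148700362777955 R 0.044407868501748486 Ft 7.145793095627429 Fr -1.7938521542106076
19.1833 [ 0.48629579 -0.12480654  0.13621377] [-3.01891461 -6.80359987  1.19911416] a 2.4153102652551355 R 0.04441152776804923 Ft 7.091546006614108 Fr -2.2611483397532446
```

The force stands steadily at about 7.0 N at the handle against about 3.8 N free-running, which is roughly 22–25 N on the pin (snug). I'll ease off the arm's wind-up, open, and lift.

Emit:
{"method": "step_arm", "body": {
  "increments": [
    [0, 0, 0, 0.3, -0.9, 0, 15],
    [0, 0, 0, 0.6, -1.9, 0, 15],
    [0, 0, 0, 0.6, -1.9, 0, 15]
  ]
}}

```text
t: 19.43
eef_pos: [0.4861, -0.1252, 0.1362]
ee_rot: [-179.9, -0.2, 157.8]
contact_force: [-3.6, -2.0, 1.5]
width: 0.249
```

```bash
python3 st.py
```

```text
19.4333 [ 0.48614904 -0.12516882  0.13624307] [-3.57215852 -2.01314815  1.51769278] a 2.4236278443812753 R 0.044282192641158034 Ft 3.866150820666559 Fr 1.366001386011566
```

Emit:
{"method": "step_arm", "body": {
  "increments": [
    [0, 0, 0, 0, 0, 0, 60],
    [0, 0, 0, 0, 0, 0, 60],
    [0, 0, 0, 0, 0, 0, 60],
    [0, 0, 0, 0, 0, 0, 60],
    [0, 0, 0, 0, 0, 0, 60],
    [0, 0, 0, 0, 0, 0, 60]
  ]
}}

```text
t: 19.93
eef_pos: [0.4883, -0.1252, 0.1363]
ee_rot: [180.0, 0.0, 157.8]
contact_force: [0.2, -0.2, 0.6]
width: 0.601
```

```bash
python3 st.py
```

```text
19.9333 [ 0.4883449  -0.12519225  0.1363358 ] [ 0.19901527 -0.17807587  0.60319988] a 2.3901551212561056 R 0.042636850955313284 Ft -0.005744210045986631 Fr -0.2669926911104085
```

Emit:
{"method": "step_arm", "body": {
  "increments": [
    [0, 0, 0, 0, 0, -15, 60],
    [0, 0, 0, 0, 0, -45, 60],
    [0, 0, 0, 0, 0, -80, 60],
    [0, 0, 0, 0, 0, -120, 60],
    [0, 0, 0, 0, 0, -150, 60],
    [0, 0, 0, 0, 0, -150, 60],
    [0, 0, 0, 0, 0, -150, 60]
  ]
}}

```text
t: 20.52
eef_pos: [0.4895, -0.1257, 0.2886]
ee_rot: [180.0, 0.3, 157.8]
contact_force: [-0.8, 0.1, -0.5]
width: 0.601
```

Run:
```python
from h import *
s=r.sense(); print(s['t'],s['eef_pos'],s['contact_force'])
f=grab('wrist'); P=cloud(f); z=P[...,2]; hsv=cv2.cvtColor(f['color'],cv2.COLOR_RGB2HSV)
m=(hsv[...,1]>120)&(z>.15)&(z<.17)&(hsv[...,0]<20)&(np.hypot(P[...,0]-.519,P[...,1]+.154)<.08);print('handle',m.sum(),P[m].mean(0))
g=grab('side');P=cloud(g);z=P[...,2]
m=(z>.132)&(z<.141)&(abs(np.hypot(P[...,0]-.511,P[...,1]-.049)-.08)<.025);print('bowl',cv2.minEnclosingCircle(P[m][:,:2].astype(np.float32)))
m=(g['color'].max(2)<70)&(z>.13)&(z<.2)&(np.hypot(P[...,0]-.49,P[...,1]-.173)<.03);print('head z',np.nanpercentile(z[m],90))
h=grab('scene')
cv2.imwrite('pics/m.png',cv2.resize(h['color'][180:360,220:470,::-1],None,fx=3,fy=3,interpolation=cv2.INTER_CUBIC))
```

```text
20.5167 [ 0.48948924 -0.1256802   0.28859379] [-0.84221972  0.05355481 -0.54048778]
handle 628 [ 0.48049254 -0.12443214  0.15621291]
bowl ((0.5105323791503906, 0.0498700849711895), 0.08518398553133011)
head z 0.1520478413461331
```

View pics/m.png

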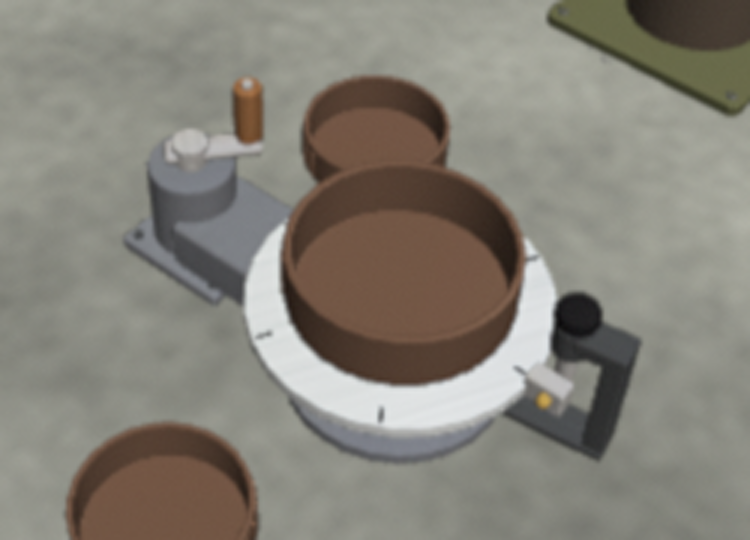

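The crop shows the lug at (550,385) against the pin. The division marks (529,259), (265,335), (381,414) and (521,371) sit exactly where marks stood at the start, so the platter has advanced one division. The bowl is centred, the plunger is down and the gripper is clear.

```bash
python3 -c "
from station import order
print(order.close_job())"
```

```text
the job is handed in; nothing more can be done
None
```

I pushed the plunger fully down and wound the crank clockwise about 3.3 turns. I stopped when the lug was snug against the pin, then let go and handed the job in at about 21 s of the 72 s.

- **Plunger:** it met its end stop at 15 N. The last depth reading puts the head at 150–152 mm, which is fully down.
- **Snugness:** the handle force held steady at about 7.0 N, against about 3.8 N when running free. That suggests roughly 22–25 N on the pin, which is inferred from noisy handle forces, not measured at the pin. The load built up gradually, and from the images I first expected the stop up to about 0.7 rad of crank earlier than the force showed.
- **Platter:** it turned about 1.05 rad, and the division marks sit back where marks stood at the start, so it has moved exactly one division.
- **Bowl and surroundings:** the bowl is still centred within 1–2 mm, and the dish, jar, fluter and other bowls were not touched. The gripper was clear, with no contact force.
- **Disagreement:** the scene and side cameras differed by about 6 mm in x, so I located the crank axis from the path the handle took while winding.

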